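# Square up salvaged modules along a tray fence

## Task

Put the green radio module that still lies on the mat into the steel sorting tray, with its long side along the tray like the other four and a clear run to the fence: there is a free gap in the middle. Then take the tray by its black grip rail and tip it about 30 degrees towards the blue fence, so that all five modules slide into a single row with their long sides flat against the fence, and lower it again gently, without letting it drop, so that it stands flat on the mat about where it was. Leave the dish, caliper, phone, battery, tweezers and screwdriver alone.

Things in the scene. Friction and masses are not known exactly. Their poses are not given: they have to be found in the camera images.
- tray: Shallow steel sorting tray, loose, about 0.43 kg, 250 mm long (its y axis) by 200 mm (its x axis). Origin: centre of its underside, z up. The blue fence runs along its -x side, nearer the robot; the black grip rail along its +x side. Steel side walls at y = +-122 to 125 mm and low ends of the +x wall reach z = 22 mm. It stands on rubber foot strips along y, under the fence and under the grip rail.
- fence_face (a point): Point on the inner face of the blue fence bar, halfway along it: tray x = -90, y = 0, z = 16 mm, axes as the tray's. The bar is 10 mm thick, 250 mm long, its top at z = 25 mm.
- tray_floor (a point): Middle of the polished inner floor, 7 mm above the tray's underside, axes as the tray's. Modules start to slide on it when it is tilted about 10 to 15 degrees, and have turned square against the fence by about 25 degrees; 30 is ample; they stay there when it is lowered.
- grip_top (a point): Middle of the top edge of the black grip rail: tray x = 94, y = 0, z = 45 mm, axes as the tray's. The rail is an upright flat bar 12 mm thick (tray x = 88 to 100 mm), 130 mm long along y, free on its outer face from z = 5 mm up and on its inner face down to the floor. Pinched across its 12 mm, the hand has to turn with the tray as it tips.
- pivot_edge (a point): Middle of the outer lower edge of the rubber foot under the fence: tray x = -95, y = 0, z = 0, axes as the tray's. When the rail is lifted the tray pivots about the line through this point along the tray's y; the foot does not slip if the rail is led along an arc about that line.
- module_a: Twin-board radio module, 26 mm (its x) by 34 mm (its y) by 12 mm high, 22 g: two green boards on a black spacer body, small metal can and black chip on top. Origin: centre of its underside, z up. It starts on the tray floor, each of the four in its own lane across the tray (lanes side by side along the tray's y), turned up to 22 degrees; the middle of the tray, about 48 mm wide, is free from the fence to the grip rail.
- module_b: Twin-board radio module, 26 mm (its x) by 34 mm (its y) by 12 mm high, 22 g: two green boards on a black spacer body, small metal can and black chip on top. Origin: centre of its underside, z up. It starts on the tray floor, each of the four in its own lane across the tray (lanes side by side along the tray's y), turned up to 22 degrees; the middle of the tray, about 48 mm wide, is free from the fence to the grip rail.
- module_c: Twin-board radio module, 26 mm (its x) by 34 mm (its y) by 12 mm high, 22 g: two green boards on a black spacer body, small metal can and black chip on top. Origin: centre of its underside, z up. It starts on the tray floor, each of the four in its own lane across the tray (lanes side by side along the tray's y), turned up to 22 degrees; the middle of the tray, about 48 mm wide, is free from the fence to the grip rail.
- module_d: Twin-board radio module, 26 mm (its x) by 34 mm (its y) by 12 mm high, 22 g: two green boards on a black spacer body, small metal can and black chip on top. Origin: centre of its underside, z up. It starts on the tray floor, each of the four in its own lane across the tray (lanes side by side along the tray's y), turned up to 22 degrees; the middle of the tray, about 48 mm wide, is free from the fence to the grip rail.
- module_e: Twin-board radio module, 26 mm (its x) by 34 mm (its y) by 12 mm high, 22 g: two green boards on a black spacer body, small metal can and black chip on top. Origin: centre of its underside, z up. The one still lying on the mat, about 200 mm from the tray's middle to its left or right (+y or -y), turned up to 22 degrees from the tray.
- mat: Blue-grey bench mat, fixed, 480 mm (x) by 960 mm (y), 2 mm thick; origin at the centre of its underside. The tray and all loose things stand on it.
- screw_dish: Round steel screw dish, 78 mm across, 13 mm high, origin at the centre of its underside; on the other side of the tray from the stray module. Not to be disturbed.
- caliper: Digital caliper, 235 mm long (its y), 15 mm high, lying on the mat beyond the grip rail, about 80 mm off it; origin at the middle of its beam, underside; jaws reach 50 mm to +x. Not to be disturbed.
- phone: Cracked black phone 147 x 72 x 8 mm at the left, origin at the centre of its underside. Not to be disturbed.
- battery: Dark flat battery 90 x 38 x 5 mm at the right, origin at the centre of its underside. Not to be disturbed.
- tweezers: Steel tweezers with black grips, 130 mm long, 9 mm high, at the right, origin at the middle of the underside. Not to be disturbed.
- driver: Small orange screwdriver, 155 mm long, 14 mm high, at the right, origin near the blade end of the handle, underside. Not to be disturbed.
There are look-alikes about, which are no part of the job. Leave any orange or red look-alike of the module_e alone.

How it is judged:
By the outcome, as a careful person would: the job done as asked, in the order asked, and still so for the second after the job is handed in, with the robot touching nothing.
It also fails if it takes over 64 s, if anything falls off the work surface, if the arm or the gripper's body presses on something with over 40 N, if the wrist force passes 120 N, or if a joint passes its speed limit or range.

## Robot

A 7-joint arm with a two-finger parallel gripper is mounted at the origin on the work surface. World frame = base frame: x ahead of the robot, y to its left, z up, the work surface at z = 0. Lengths are in mm, angles in rad, forces in N, time in s.
With the tool pointing down it reaches from about 400 to 850 mm from the base axis. Payload 10.4 kg.
Tool frame: the origin (TCP) lies midway between the tips of the shut fingers; the grasp point (between the pads) lies 19 mm behind it; z points along the fingers, y is the line along which they close (so a half turn about z gives the same grasp; the last joint's range is limited). The gripper opens to 87 mm and grips with 3 to 60 N. Pads are 19 mm wide; open, the fingers measure 117 mm over their backs; the gripper's body (75 mm by 190 mm) begins 51 mm behind the grasp point.
Start: joints at [1.301, 0.332, -0.065, 1.46, 0.022, 1.35, -0.088], TCP at [152.71, -606.079, 222.576] pointing down, gripper open.
Joint ranges: [-2.6, 2.6], [-0.5, 2.12], [-1.47, 1.34], [0.16, 2.42], [-1.27, 4.41], [0.06, 2.06], [-2.6, 2.6]. Speed limits (rad/s): [2.22, 2.22, 2.79, 2.79, 3.14, 3.14, 3.14].

## Interface

Orientations are given as a unit quaternion [x, y, z, w].
In Python, from cell import robot gives the robot as it stands. The module is installed in compiled form; this text tells all that it offers.
- The arm moves only by the tool step_arm, never from a script. Its arguments are lists of equal length, an entry for each row: "gripper": the opening, from 0 (shut) to 1 (fully open); "travel": the shift along the tool's x, y, z in m, a list of three; "angular": the turn, a rotation vector about the tool's x, y, z in rad, a list of three. In form: {"gripper": [gripper, ...], "travel": [[dx, dy, dz], ...], "angular": [[wx, wy, wz], ...]}. A call has 1 to 20 rows; each row shifts and turns the commanded pose from where the row before left it, along the tool's axes as they then stand; what a row does not reach is not made up. A row lasts 1/12 s, in which the tool goes at most 41.7 mm and 7.16 degrees, less where a joint would pass 70% of its speed; a pose out of reach is approached as far as the arm can. A call with a gripper value outside its range is refused whole. The fingers move at their own pace and stop on an object; "newtons" is the grip in N (left out, the last holds). Time passes only in rows, so rows that do not move let the fingers close. It gives the time, the measured TCP pose, the force, the opening and the grip force at its end, in the units of the state.
- robot.state(): the state, without advancing time (a new reading comes with each control period).
- robot.snapshot(name): name is "scene" or "top" or "wrist"; returns a dict with "color" (400x640x3 uint8, red, green, blue), "z_map" (400x640 float32, mm along the optical axis (not along the pixel's ray), 0 where there is no reading), "mtx" (3x3 intrinsics, pixels), "rvec" (rotation vector, rad) and "tvec" (3), from world to camera coordinates, as OpenCV has them. Camera axes: x right, y down, z forward; pixel columns grow to the right and rows downward; lengths in mm; the calibration is good to about 2 mm. A picture is of the moment at which its call begins.
- robot.job_done(): hands the job in; it is judged then, once.
The state is a dict: "time": time; "q": joint angles; "qvel": joint speeds; "tau": joint torques, N m; "ee_pos": TCP position; "tcp_rot": TCP orientation; "ft_force": force on the tool from outside, world axes, zero at the start; "moment": the same for the moment, N m; "width": finger opening in mm; "finger_force": force on a finger pad.
Only numpy, scipy, OpenCV 4.12 (cv2) and the standard library are available. Lean on these libraries where they do the work, as an engineer would, in place of code of your own. Each camera call takes 0.05 s, during which the arm holds its last target. There are 200 camera calls.

## Working session

There is one attempt and no reset: what is moved stays moved. The work goes in short steps, Python scripts to look and compute and a tool call to move; the robot and the scene stay as the last step left them, time stands still between calls to the robot, and variables do not carry over. Pictures are saved under pics/ and viewed, at most 10 in all, crops included, and the job is handed in when it is done.

Besides the shell and the picture viewer there is one more tool, called after "Request:" by a JSON object that holds its "fn" and its "kwargs". step_arm: Moves the arm, as the interface text tells. Its arguments: {"type":"object","properties":{"gripper":{"type":"array","items":{"type":"number"}},"travel":{"type":"array","items":{"type":"array","items":{"type":"number"}}},"angular":{"type":"array","items":{"type":"array","items":{"type":"number"}}},"newtons":{"type":"number"}},"required":["gripper","travel","angular"]}

```bash
mkdir -p pics; cat > h.py <<'E'
import numpy as np, cv2
from cell import robot
from scipy.spatial.transform import Rotation as R
def snap(n,f=None):
    s=robot.snapshot(n)
    if f: cv2.imwrite('pics/'+f,s['color'][:,:,::-1])
    return s
def cam(s):
    M=cv2.Rodrigues(np.array(s['rvec'],float))[0]; return M,np.array(s['tvec'],float).ravel(),np.array(s['mtx'])
def ray(s,uv,z):
    M,t,K=cam(s); uv=np.atleast_2d(uv).astype(float)
    d=(np.linalg.inv(K)@np.c_[uv,np.ones(len(uv))].T); d=(M.T@d).T; c=-M.T@t
    return c+d*((z-c[2])/d[:,2])[:,None]
def cloud(s):
    M,t,K=cam(s); Z=s['z_map']; v,u=np.mgrid[:400,:640]
    P=np.stack([(u-K[0,2])/K[0,0]*Z,(v-K[1,2])/K[1,1]*Z,Z],-1)
    return (P-t)@M
E
python3 - <<'E'
from h import *
st=robot.state(); print(st)
a=snap('top','top0.png'); b=snap('scene','scene0.png')
for s in (a,b):
    M,t,K=cam(s); print(K[0,0],-M.T@t,M[2])
E
```

```text
{'time': 0.0, 'q': array([ 1.30142353,  0.33284374, -0.06467805,  1.46094012,  0.02161678,
        1.34989566, -0.0885417 ]), 'qvel': array([ 0.00021984, -0.00064347,  0.00148506,  0.00035167,  0.00172602,
       -0.00097815, -0.00173094]), 'tau': array([-7.16633622e-04, -6.23269987e+01,  2.41401064e-02, -3.89905536e+01,
       -6.14556950e-02,  3.97465797e-02,  1.00300788e-04]), 'ee_pos': array([ 152.55440004, -605.6994405 ,  221.77202797]), 'tcp_rot': array([ 9.92399637e-01,  1.23054770e-01, -1.29421652e-04, -6.83385615e-04]), 'ft_force': array([-0.35889961,  0.09997954,  1.06067599]), 'moment': array([-0.06052521,  0.05819769, -0.02840662]), 'finger_force': 0.0, 'width': 87.17300241005962}
422.00018925390447 [ 494.93477215  -30.86430574 1151.31994952] [ 0.06714678  0.0216033  -0.9975092 ]
365.87801714506776 [1038.57706665  857.09893084  722.00947546] [-0.39154454 -0.73689005 -0.55107706]
```

View pics/top0.png

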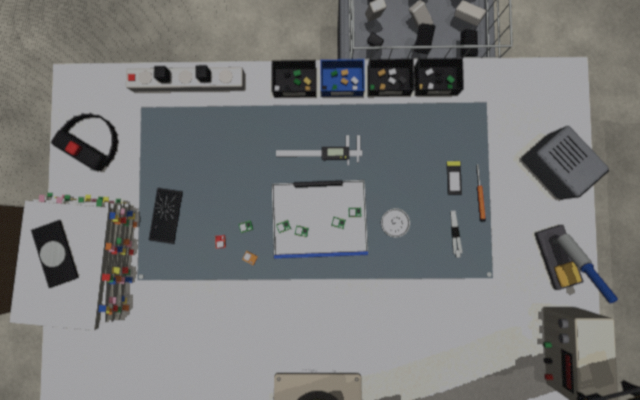

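View pics/scene0.png

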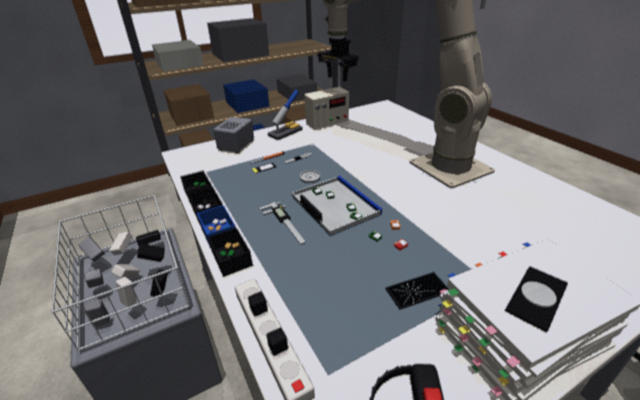

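The top view shows the stray green module at (246,226), with red and orange decoys at (220,241) and (250,258). The fence is at row ~255, the rail at (318,183), and the dish at (395,222). Next I measure these.

```bash
cat >> h.py <<'E'
def blobs(s,lo,hi,z,amin=15,roi=(180,140,440,280)):
    hsv=cv2.cvtColor(s['color'],cv2.COLOR_RGB2HSV); m=cv2.inRange(hsv,lo,hi)
    k=np.zeros_like(m); x0,y0,x1,y1=roi; k[y0:y1,x0:x1]=m[y0:y1,x0:x1]
    k=cv2.morphologyEx(k,cv2.MORPH_CLOSE,np.ones((5,5),np.uint8))
    out=[]
    for c in cv2.findContours(k,0,1)[0]:
        if cv2.contourArea(c)<amin: continue
        w=ray(s,c[:,0,:],z)[:,:2].astype(np.float32)
        r=cv2.minAreaRect(w); bp=cv2.boxPoints(r); e=max([bp[1]-bp[0],bp[2]-bp[1]],key=np.linalg.norm)
        a=np.degrees(np.arctan2(e[1],e[0]))%180
        out.append((c[:,0].mean(0).round(),np.round(r[0],1),np.round(sorted(r[1]),1),round(float(a),1)))
    return out
G=((40,80,40),(90,255,255)); B=((100,120,60),(125,255,255)); K=((0,0,0),(180,255,40))
E
python3 - <<'E'
from h import *
s=snap('top'); P=cloud(s)
print('mat z',np.nanmedian(P[120:140,200:260,2]),'floor',np.median(P[235:245,310:330,2]))
print('green');[print(x) for x in blobs(s,*G,21)]
print('blue');[print(x) for x in blobs(s,*B,27)]
print('rail');[print(x) for x in blobs(s,*K,47,roi=(270,175,370,195))]
E
```

```text
mat z 2.183227188861627 floor 9.30215802533812
green
(array([305., 231.]), array([489.4,  31.9]), array([12.3, 16.2]), 165.8)
(array([249., 225.]), array([508.1, 180.8]), array([13.7, 20.9]), 14.5)
blue
(array([320., 255.]), array([427.9, -10.5]), array([  7.3, 246.6]), 91.9)
rail
(array([319., 184.]), array([612.4,  -6.8]), array([  5.3, 113.6]), 93.8)
```

Request:
{"fn": "step_arm", "kwargs": {"gripper": [1,1,1,1,1,1,1,1,1,1,1,1,1,1,1,1,1,1,1,1], "travel": [[0.023,-0.014,-0.003],[0.023,-0.014,-0.003],[0.023,-0.014,-0.003],[0.023,-0.014,-0.003],[0.023,-0.014,-0.003],[0.023,-0.014,-0.003],[0.023,-0.014,-0.003],[0.023,-0.014,-0.003],[0.023,-0.014,-0.003],[0.023,-0.014,-0.003],[0.023,-0.014,-0.003],[0.023,-0.014,-0.003],[0.023,-0.014,-0.003],[0.023,-0.014,-0.003],[0.023,-0.014,-0.003],[0.023,-0.014,-0.003],[0,0,0],[0,0,0],[0,0,0],[0,0,0]], "angular": [[0,0,0],[0,0,0],[0,0,0],[0,0,0],[0,0,0],[0,0,0],[0,0,0],[0,0,0],[0,0,-0.1],[0,0,-0.1],[0,0,-0.1],[0,0,-0.1],[0,0,-0.1],[0,0,-0.1],[0,0,-0.1],[0,0,-0.1],[0,0,-0.1],[0,0,-0.1],[0,0,-0.1],[0,0,-0.1]]}}

```text
time: 1.82
ee_pos: [390.6, -261.4, 270.5]
tcp_rot: [0.748, 0.664, -0.0, -0.0]
ft_force: [0.1, 0.6, -0.0]
width: 87.4
finger_force: 0.0
```

Request:
{"fn": "step_arm", "kwargs": {"gripper": [1,1,1,1,1,1,1,1,1,1,1,1,1,1,1], "travel": [[0.03,0.004,0],[0.03,0.004,0],[0.03,0.004,0],[0.03,0.004,0],[0.03,0.004,0],[0.03,0.004,0],[0.03,0.004,0],[0.03,0.004,0],[0.03,0.004,0],[0.03,0.004,0],[0.03,0.004,0],[0.03,0.004,0],[0.03,0.004,0],[0.03,0.004,0],[0,0,0]], "angular": [[0,0,-0.02],[0,0,-0.02],[0,0,-0.02],[0,0,-0.02],[0,0,-0.02],[0,0,-0.02],[0,0,0],[0,0,0],[0,0,0],[0,0,0],[0,0,0],[0,0,0],[0,0,0],[0,0,0],[0,0,0]]}}

```text
time: 3.07
ee_pos: [460.1, 161.9, 270.7]
tcp_rot: [0.706, 0.708, 0.001, -0.001]
ft_force: [-1.0, 0.4, -0.6]
width: 87.1
finger_force: 0.0
```

```bash
python3 - <<'E'
from h import *
s=snap('wrist','w1.png'); M,t,K=cam(s); print(-M.T@t,M)
st=robot.state();print(st['ee_pos'],st['q'])
[print(x) for x in blobs(s,*G,14,amin=100,roi=(0,0,640,400))]
E
```

```text
[459.28762007 231.30075633 432.27589865] [[ 9.99992555e-01  3.74727931e-03  9.21172484e-04]
 [ 3.38809058e-03 -9.66878253e-01  2.55215526e-01]
 [ 1.84702550e-03 -2.55210505e-01 -9.66883750e-01]]
[460.23378017 159.0583551  270.39826647] [ 0.47084502  0.0661734  -0.91940235  1.69963343  0.05182603  1.40198211
 -0.45484605]
(array([354., 220.]), array([504. ,  89.8]), array([24.1, 35.3]), 110.7)
(array([356., 142.]), array([503.1, 193.3]), array([25.6, 35. ]), 106.2)
```

View pics/w1.png

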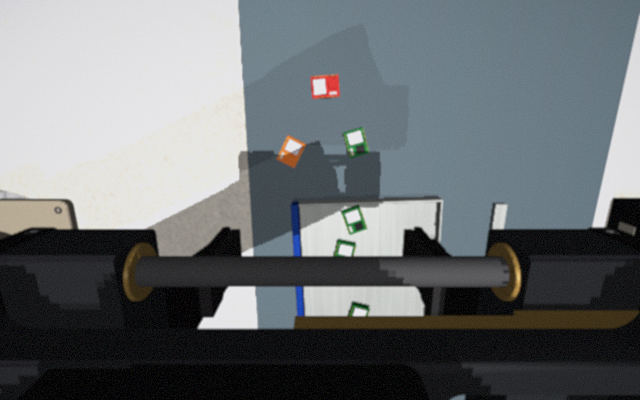

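Wrist view: the stray module is at (356,142), which gives (503,193) with its long axis at 106°. The orange decoy is at (292,151) and the red at (325,86). Moving above it, then rechecking.

Request:
{"fn": "step_arm", "kwargs": {"gripper": [0.6,0.6,0.6,0.6,0.6,0.6,0.6,0.6,0.6,0.6], "travel": [[0.017,0.0215,0.01],[0.017,0.0215,0.02],[0,0,0.03],[0,0,0.03],[0,0,0.03],[0,0,0.02],[0,0,0.01],[0,0,0],[0,0,0],[0,0,0]], "angular": [[0,0,0],[0,0,0],[0,0,-0.1],[0,0,-0.1],[0,0,-0.08],[0,0,0],[0,0,0],[0,0,0],[0,0,0],[0,0,0]]}}

```text
time: 3.95
ee_pos: [504.9, 189.8, 122.0]
tcp_rot: [0.603, 0.797, 0.001, 0.001]
ft_force: [0.2, 0.1, -0.9]
width: 52.2
finger_force: 0.0
```

```bash
python3 - <<'E'
from h import *
s=snap('wrist','w2.png')
st=robot.state();print(st['ee_pos'],st['width'],R.from_quat(st['tcp_rot']).as_matrix().round(3).tolist())
[print(x) for x in blobs(s,*G,14,amin=100,roi=(0,0,640,400))]
E
```

```text
[504.94752405 189.9136026  122.13542244] 52.316039209651926 [[-0.272, 0.962, 0.002], [0.962, 0.272, 0.0], [-0.0, 0.002, -1.0]]
(array([292., 300.]), array([505.5,  85.4]), array([25.7, 28.8]), 110.2)
(array([322., 189.]), array([503.5, 194.7]), array([26.1, 35.4]), 106.5)
```

View pics/w2.png

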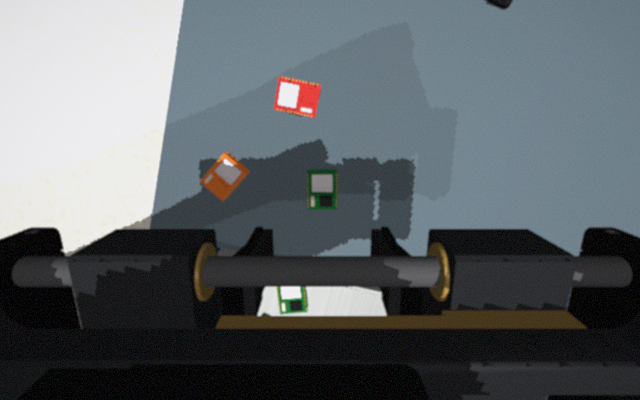

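The module sits squarely between the fingers' lines at (322,189), and the decoys are clear of them. I'll shift +5 mm along tool x, descend 116 mm and grip.

Request:
{"fn": "step_arm", "kwargs": {"gripper": [0.6,0.6,0.6,0.6,0.6,0.6,0.6,0.6,0,0,0,0,0,0,0], "travel": [[0.005,0,0.015],[0,0,0.025],[0,0,0.025],[0,0,0.02],[0,0,0.015],[0,0,0.01],[0,0,0.006],[0,0,0],[0,0,0],[0,0,0],[0,0,0],[0,0,0],[0,0,0],[0,0,0],[0,0,0]], "angular": [[0,0,0],[0,0,0],[0,0,0],[0,0,0],[0,0,0],[0,0,0],[0,0,0],[0,0,0],[0,0,0],[0,0,0],[0,0,0],[0,0,0],[0,0,0],[0,0,0],[0,0,0]], "newtons": 10}}

```text
time: 5.25
ee_pos: [502.9, 194.6, 4.9]
tcp_rot: [0.603, 0.798, 0.0, 0.0]
ft_force: [-1.6, -0.3, 4.4]
width: 25.8
finger_force: 10.0
```

Request:
{"fn": "step_arm", "kwargs": {"gripper": [0,0,0,0,0,0,0,0], "travel": [[0,0,-0.01],[0,0,-0.02],[0,0,-0.03],[0,0,-0.03],[0,0,-0.03],[0,0,-0.01],[0,0,0],[0,0,0]], "angular": [[0,0,0],[0,0,0],[0,0,0],[0,0,0.08],[0,0,0.08],[0,0,0.085],[0,0,0],[0,0,0]]}}

```text
time: 5.92
ee_pos: [502.7, 194.5, 135.0]
tcp_rot: [0.695, 0.719, 0.0, 0.001]
ft_force: [0.2, 0.3, -1.5]
width: 26.0
finger_force: 10.0
```

```bash
python3 - <<'E'
from h import *
st=robot.state();print(st['ee_pos'],st['width'],R.from_quat(st['tcp_rot']).as_matrix().round(3).tolist())
s=snap('top')
c=s['color'][165:270,255:385][:,:,::-1]; cv2.imwrite('pics/t2.png',cv2.resize(c,None,fx=6,fy=5.7,interpolation=2))
G2=((35,40,25),(95,255,255))
print('green');[print(x) for x in blobs(s,*G2,21,amin=8)]
b=blobs(s,*B,27)
[print(x) for x in b]
# bright floor outline
hsv=cv2.cvtColor(s['color'],cv2.COLOR_RGB2HSV); m=cv2.inRange(hsv,(0,0,120),(180,40,255)); k=np.zeros_like(m);k[180:256,268:372]=m[180:256,268:372]
c=max(cv2.findContours(k,0,1)[0],key=cv2.contourArea); r=cv2.minAreaRect(ray(s,c[:,0],20)[:,:2].astype(np.float32)); print('tray',r)
E
```

```text
[502.74345694 194.4872185  134.96430577] 26.04655856574697 [[-0.033, 0.999, 0.001], [0.999, 0.033, -0.0], [-0.001, 0.001, -1.0]]
green
(array([303., 232.]), array([489.1,  35.3]), array([24. , 26.3]), 153.3)
(array([239., 227.]), array([503.6, 210.6]), array([27. , 29.5]), 0.4)
(array([285., 225.]), array([506.6,  83.7]), array([21.5, 23.9]), 21.5)
(array([339., 224.]), array([513.1, -58.6]), array([24. , 30.4]), 75.5)
(array([355., 211.]), array([ 540.8, -102.2]), array([21.4, 34.7]), 89.7)
(array([211., 208.]), array([555.1, 282.9]), array([16.1, 81.5]), 40.2)
(array([320., 255.]), array([427.9, -10.5]), array([  7.3, 246.6]), 91.9)
tray ((528.8534545898438, -6.6690826416015625), (190.48915100097656, 253.99220275878906), 1.9887425899505615)
```

View pics/t2.png

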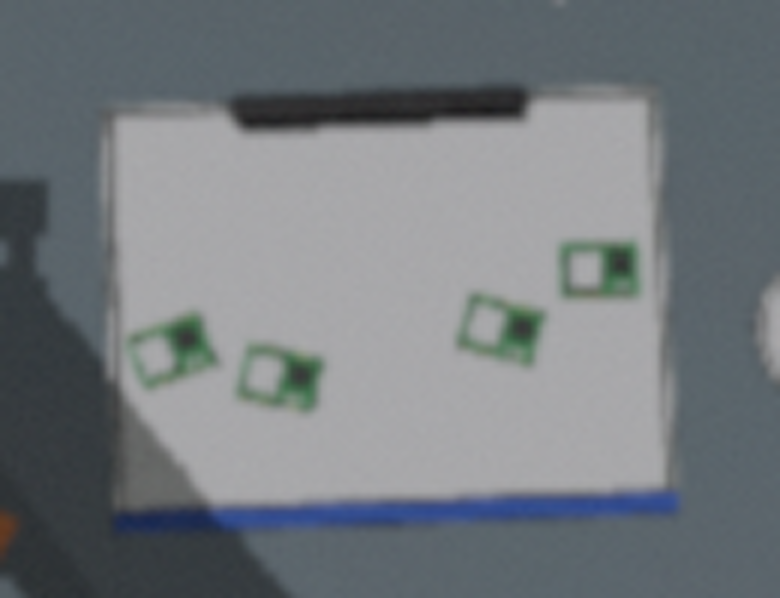

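The crop shows four modules around a free middle: the inner neighbours' edges are at columns ~322 and ~458, so the gap centre is at about (390,340). Tray yaw is ~2°.

```bash
python3 - <<'E'
from h import *
s=snap('top')
for u,v,z in [(322,380,21),(458,345,21),(390,330,21),(118,513,27),(678,493,27),(400,502,27),(235,100,47),(525,92,47),(380,96,47)]:
    print(u,v,ray(s,(255+u/6-.4,165+v/5.7-.4),z).round(1))
E
```

```text
322 380 [[489.9  21.8  21. ]]
458 345 [[506.  -38.9  21. ]]
390 330 [[513.2  -8.6  21. ]]
118 513 [[428.6 112.   27. ]]
678 493 [[ 437.  -135.3   27. ]]
400 502 [[433.3 -12.8  27. ]]
235 100 [[619.3  58.4  47. ]]
525 92 [[622.1 -68.8  47. ]]
380 96 [[620.7  -5.3  47. ]]
```

Request:
{"fn": "step_arm", "kwargs": {"gripper": [0,0,0,0,0,0,0,0,0,0,0,0,0,0,0,0,0,0], "travel": [[-0.01,0,0],[-0.02,0.001,0],[-0.03,0.001,0],[-0.03,0.001,0],[-0.03,0.001,0],[-0.03,0.001,0],[-0.025,0.001,0],[-0.019,0,0],[-0.01,0,0],[0,0,0],[0,0,0.02],[0,0,0.03],[0,0,0.03],[0,0,0.02],[0,0,0.01],[0,0,0.005],[0,0,0],[0,0,0]], "angular": [[0,0,0],[0,0,0],[0,0,0],[0,0,0],[0,0,0],[0,0,0],[0,0,0],[0,0,0],[0,0,0],[0,0,0],[0,0,0],[0,0,0],[0,0,0],[0,0,0],[0,0,0],[0,0,0],[0,0,0],[0,0,0]]}}

```text
time: 7.52
ee_pos: [515.6, -8.5, 20.5]
tcp_rot: [0.696, 0.718, 0.0, 0.0]
ft_force: [-1.0, -0.4, -0.6]
width: 26.2
finger_force: 10.0
```

Request:
{"fn": "step_arm", "kwargs": {"gripper": [0,0,0,0,0.5,0.5,0.5,0.5,0.5,0.5,0.5,0.5,0.5,0.5], "travel": [[0,0,0.004],[0,0,0.003],[0,0,0.001],[0,0,0],[0,0,0],[0,0,0],[0,0,0],[0,0,-0.01],[0,0,-0.02],[0,0,-0.03],[0,0,-0.03],[0,0,-0.02],[0,0,0],[0,0,0]], "angular": [[0,0,0],[0,0,0],[0,0,0],[0,0,0],[0,0,0],[0,0,0],[0,0,0],[0,0,0],[0,0,0],[0,0,0],[0,0,0],[0,0,0],[0,0,0],[0,0,0]]}}

```text
time: 8.68
ee_pos: [515.7, -9.3, 123.1]
tcp_rot: [0.696, 0.718, 0.001, 0.001]
ft_force: [-0.2, -0.2, -0.1]
width: 43.5
finger_force: 0.0
```

```bash
python3 - <<'E'
from h import *
st=robot.state();print(st['ee_pos'],st['width'],st['q'],R.from_quat(st['tcp_rot']).as_matrix().round(3).tolist())
s=snap('scene')
M,t,K=cam(s)
c=s['color'][165:245,280:400][:,:,::-1]; cv2.imwrite('pics/s3.png',cv2.resize(c,None,fx=6,fy=6,interpolation=2))
E
```

```text
[515.72673772  -9.25411093 123.09831449] 43.500424264227505 [ 0.66199113  0.27219628 -0.82547831  1.83769781  0.22235184  1.12401797
 -0.21074541] [[-0.031, 1.0, 0.003], [1.0, 0.031, -0.001], [-0.001, 0.003, -1.0]]
```

View pics/s3.png

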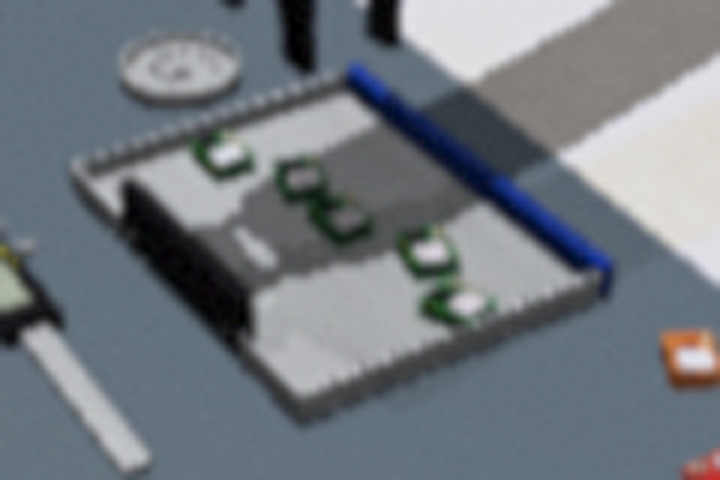

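The scene crop shows all five modules in the tray, with the new one at (342,215). I'll check its gaps and locate the rail from the depth map.

```bash
python3 - <<'E'
from h import *
s=snap('scene'); P=cloud(s)
for uv in [(342,215),(300,180),(428,250)]: print(ray(s,(280+uv[0]/6-.4,165+uv[1]/6-.4),21).round(1))
roi=(slice(165,245),slice(280,350)); p=P[roi].reshape(-1,3); c=s['color'][roi].reshape(-1,3)
m=(p[:,2]>36)&(p[:,2]<52)&(p[:,0]>590)&(p[:,0]<640)&(abs(p[:,1])<90)
q=p[m]; print(m.sum(),np.percentile(q,[2,25,50,75,98],axis=0).round(1))
a=np.polyfit(q[:,1],q[:,0],1); print(a, 'x at y=-6',np.polyval(a,-6))
# scene rays: outer top edge of rail ends
E
```

```text
[[516.8  -5.   21. ]]
[[519.2 -47.4  21. ]]
[[494.   47.7  21. ]]
141 [[612.9 -60.7  36.5]
 [617.1 -28.3  41.6]
 [620.7   3.2  46.5]
 [622.8  35.7  48. ]
 [625.4  61.9  50.5]]
[-4.10105501e-02  6.20062564e+02] x at y=-6 620.3086275286674
```

Request:
{"fn": "step_arm", "kwargs": {"gripper": [0.5,0.5,0.5,0.5,0.5,0.5,0.5,0.5,0.5,0.5,0.5,0.5,0.5,0.5], "travel": [[0,0.01,0],[0,0.02,0],[0,0.03,0],[0,0.025,0],[0,0.015,0],[0,0,0],[0,0,0.015],[0,0,0.025],[0,0,0.025],[0,0,0.02],[0,0,0.012],[0,0,0.008],[0,0,0],[0,0,0]], "angular": [[0,0,0],[0,0,0],[0,0,0],[0,0,0],[0,0,0],[0,0,0],[0,0,0],[0,0,0],[0,0,0],[0,0,0],[0,0,0],[0,0,0],[0,0,0],[0,0,0]]}}

```text
time: 9.95
ee_pos: [615.2, -5.9, 16.9]
tcp_rot: [0.696, 0.718, 0.0, 0.0]
ft_force: [0.3, -1.3, 0.5]
width: 43.5
finger_force: 0.0
```

Request:
{"fn": "step_arm", "kwargs": {"gripper": [0.3,0.3,0.3,0.2,0.2,0,0,0,0,0,0,0], "travel": [[0,0,0],[0,0,0],[0,0,0],[0,0,0],[0,0,0],[0,0,0],[0,0,0],[0,0,0],[0,0,0],[0,0,0],[0,0,0],[0,0,0]], "angular": [[0,0,0],[0,0,0],[0,0,0],[0,0,0],[0,0,0],[0,0,0],[0,0,0],[0,0,0],[0,0,0],[0,0,0],[0,0,0],[0,0,0]], "newtons": 25}}

```text
time: 10.95
ee_pos: [615.4, -6.1, 16.8]
tcp_rot: [0.696, 0.718, 0.0, 0.0]
ft_force: [3.7, -0.8, 0.6]
width: 12.0
finger_force: 25.0
```

Request:
{"fn": "step_arm", "kwargs": {"gripper": [0,0,0,0,0,0,0,0,0,0], "travel": [[0,0,0],[0,-0.00022,-0.0025],[0,-0.00048,-0.0049],[0,-0.00048,-0.0049],[0,-0.00048,-0.0049],[0,-0.00048,-0.0049],[0,-0.00048,-0.0049],[0,0,0],[0,0,0],[0,0,0]], "angular": [[0,0,0],[-0.013,0,0],[-0.026,0,0],[-0.026,0,0],[-0.026,0,0],[-0.026,0,0],[-0.026,0,0],[0,0,0],[0,0,0],[0,0,0]], "newtons": 40}}

```text
time: 11.78
ee_pos: [609.8, -6.3, 42.6]
tcp_rot: [0.694, 0.716, 0.05, 0.049]
ft_force: [-1.2, 0.1, -2.1]
width: 11.8
finger_force: 40.0
```

Request:
{"fn": "step_arm", "kwargs": {"gripper": [0,0,0,0,0,0,0,0,0,0,0,0,0,0,0,0,0,0,0,0], "travel": [[0,-0.00025,-0.0025],[0,-0.00048,-0.0049],[0,-0.00048,-0.0049],[0,-0.00048,-0.0049],[0,-0.00048,-0.0049],[0,-0.00048,-0.0049],[0,-0.00048,-0.0049],[0,-0.00048,-0.0049],[0,-0.00048,-0.0049],[0,-0.00048,-0.0049],[0,-0.00048,-0.0049],[0,-0.00048,-0.0049],[0,-0.00048,-0.0049],[0,-0.00048,-0.0049],[0,-0.00048,-0.0049],[0,-0.00025,-0.0025],[0,0,0],[0,0,0],[0,0,0],[0,0,0]], "angular": [[-0.013,0,0],[-0.026,0,0],[-0.026,0,0],[-0.026,0,0],[-0.026,0,0],[-0.026,0,0],[-0.026,0,0],[-0.026,0,0],[-0.026,0,0],[-0.026,0,0],[-0.026,0,0],[-0.026,0,0],[-0.026,0,0],[-0.026,0,0],[-0.026,0,0],[-0.013,0,0],[0,0,0],[0,0,0],[0,0,0],[0,0,0]]}}

```text
time: 13.45
ee_pos: [580.6, -7.1, 110.1]
tcp_rot: [0.672, 0.693, 0.189, 0.183]
ft_force: [-0.4, -0.5, -1.4]
width: 11.8
finger_force: 40.0
```

```bash
python3 - <<'E'
from h import *
st=robot.state();print(st['ee_pos'],st['ft_force'],st['moment'],R.from_quat(st['tcp_rot']).as_matrix().round(3).tolist())
s=snap('scene')
c=s['color'][145:245,280:400][:,:,::-1]; cv2.imwrite('pics/s4.png',cv2.resize(c,None,fx=6,fy=6,interpolation=2))
E
```

```text
[580.60011897  -7.05451908 110.07339961] [-0.35784732 -0.50137243 -1.38927679] [-0.28184995  0.75916932 -0.12013969] [[-0.031, 0.861, 0.507], [1.0, 0.027, 0.016], [0.0, 0.507, -0.862]]
```

View pics/s4.png

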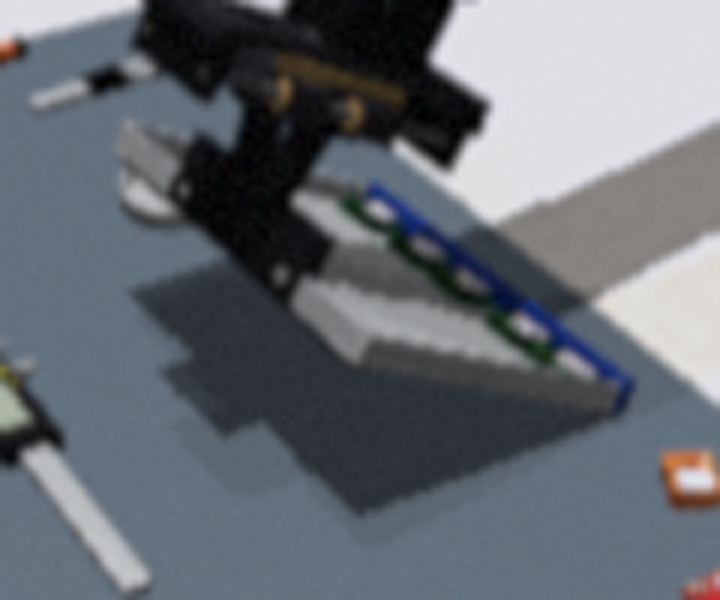

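Tilted to 30.5°, all five modules lie in one row along the blue fence (crop from (375,210) to (575,365)). Lowering along the same arc.

Request:
{"fn": "step_arm", "kwargs": {"gripper": [0,0,0,0,0,0,0,0,0,0,0,0,0,0,0,0,0,0,0,0], "travel": [[0,0.00018,0.0025],[0,0.00036,0.0049],[0,0.00036,0.0049],[0,0.00036,0.0049],[0,0.00036,0.0049],[0,0.00036,0.0049],[0,0.00036,0.0049],[0,0.00036,0.0049],[0,0.00036,0.0049],[0,0.00036,0.0049],[0,0.00036,0.0049],[0,0.00036,0.0049],[0,0.00036,0.0049],[0,0.00036,0.0049],[0,0.00036,0.0049],[0,0.00036,0.0049],[0,0.00036,0.0049],[0,0.00018,0.0025],[0,0.00018,0.0025],[0,0,0]], "angular": [[0.013,0,0],[0.026,0,0],[0.026,0,0],[0.026,0,0],[0.026,0,0],[0.026,0,0],[0.026,0,0],[0.026,0,0],[0.026,0,0],[0.026,0,0],[0.026,0,0],[0.026,0,0],[0.026,0,0],[0.026,0,0],[0.026,0,0],[0.026,0,0],[0.026,0,0],[0.013,0,0],[0.013,0,0],[0,0,0]]}}

```text
time: 15.17
ee_pos: [613.0, -6.1, 30.5]
tcp_rot: [0.696, 0.717, 0.027, 0.026]
ft_force: [-2.3, 0.2, -0.6]
width: 11.9
finger_force: 40.0
```

Request:
{"fn": "step_arm", "kwargs": {"gripper": [0,0,0,0,0,0,0,0,0,0,0], "travel": [[0,0.00015,0.0019],[0,0.00015,0.0019],[0,0.00015,0.0019],[0,0.00015,0.0019],[0,0.00015,0.0019],[0,0.00015,0.0019],[0,0.0001,0.001],[0,0.0001,0.001],[0,0,0],[0,0,0],[0,0,0]], "angular": [[0.01,0,0],[0.01,0,0],[0.01,0,0],[0.01,0,0],[0.01,0,0],[0.01,0,0],[0.007,0,0],[0.007,0,0],[0,0,0],[0,0,0],[0,0,0]]}}

```text
time: 16.08
ee_pos: [615.0, -6.1, 18.1]
tcp_rot: [0.696, 0.718, 0.002, 0.002]
ft_force: [0.6, -0.6, -3.0]
width: 11.7
finger_force: 40.0
```

```bash
python3 - <<'E'
from h import *
st=robot.state();print(st['ee_pos'],st['ft_force'],st['moment'],R.from_quat(st['tcp_rot']).as_matrix().round(3).tolist())
E
```

```text
[614.98154     -6.09519111  18.12808536] [ 0.62320031 -0.59732236 -3.02255364] [-0.0225162  -0.2463653   0.03069498] [[-0.031, 1.0, 0.005], [1.0, 0.031, 0.0], [-0.0, 0.005, -1.0]]
```

Request:
{"fn": "step_arm", "kwargs": {"gripper": [0,0,0,0,0,0], "travel": [[0,0,0.0005],[0,0,0.0005],[0,0,0.0004],[0,0,0],[0,0,0],[0,0,0]], "angular": [[0.002,0,0],[0.002,0,0],[0.001,0,0],[0,0,0],[0,0,0],[0,0,0]]}}

```text
time: 16.58
ee_pos: [615.1, -6.1, 16.8]
tcp_rot: [0.696, 0.718, -0.0, -0.0]
ft_force: [1.8, 0.4, -2.2]
width: 11.6
finger_force: 40.0
```

Request:
{"fn": "step_arm", "kwargs": {"gripper": [0,0,0,0,0], "travel": [[0,0,0.0004],[0,0,0.0004],[0,0,0],[0,0,0],[0,0,0]], "angular": [[0,0,0],[0,0,0],[0,0,0],[0,0,0],[0,0,0]]}}

```text
time: 17.0
ee_pos: [615.1, -6.1, 16.7]
tcp_rot: [0.696, 0.718, -0.0, 0.0]
ft_force: [-1.3, 0.2, 6.0]
width: 11.7
finger_force: 40.0
```

Now it presses down lightly (+6 N), so the tray is standing on the mat. Release slowly, rise and retreat.

Request:
{"fn": "step_arm", "kwargs": {"gripper": [0.2,0.2,0.3,0.4,0.4,0.4,0.4,0.4,0.4,0.4,0.4,0.4,0.4,0.4,0.4,0.4], "travel": [[0,0,0],[0,0,0],[0,0,0],[0,0,0],[0,0,0],[0,0,0],[0,0,-0.01],[0,0,-0.02],[0,0,-0.03],[0,0,-0.035],[0,0,-0.035],[0,0,-0.035],[0,0,-0.03],[0,0,0],[0,0,0],[0,0,0]], "angular": [[0,0,0],[0,0,0],[0,0,0],[0,0,0],[0,0,0],[0,0,0],[0,0,0],[0,0,0],[0,0,0],[0,0,0],[0,0,0],[0,0,0],[0,0,0],[0,0,0],[0,0,0],[0,0,0]], "newtons": 10}}

```text
time: 18.33
ee_pos: [614.7, -6.2, 210.7]
tcp_rot: [0.696, 0.718, -0.001, -0.0]
ft_force: [-0.4, -0.0, -0.7]
width: 34.9
finger_force: 0.0
```

Request:
{"fn": "step_arm", "kwargs": {"gripper": [0.4,0.4,0.4,0.4,0.4,0.4,0.4,0.4,0.4,0.4,0.4,0.4], "travel": [[-0.01,0,0],[-0.025,0,0],[-0.03,0,0],[-0.03,0,0],[-0.03,0,0],[-0.03,0,0],[-0.03,0,0],[-0.03,0,0],[-0.03,0,0],[-0.015,0,0],[0,0,0],[0,0,0]], "angular": [[0,0,0],[0,0,0],[0,0,0],[0,0,0],[0,0,0],[0,0,0],[0,0,0],[0,0,0],[0,0,0],[0,0,0],[0,0,0],[0,0,0]]}}

```text
time: 19.33
ee_pos: [622.5, -266.4, 209.6]
tcp_rot: [0.697, 0.718, -0.0, -0.001]
ft_force: [0.3, 0.7, 0.8]
width: 34.9
finger_force: 0.0
```

```bash
python3 - <<'E'
from h import *
s=snap('top'); q=snap('scene')
c=s['color'][165:270,255:385][:,:,::-1]; d=q['color'][165:245,280:400][:,:,::-1]
a=cv2.resize(c,(520,420),interpolation=2); b=cv2.resize(d,(270,180),interpolation=2)
o=np.zeros((420,790,3),np.uint8); o[:,:520]=a; o[:180,520:]=b; cv2.imwrite('pics/end.png',o)
[print(x) for x in blobs(s,*B,27)]
[print(x) for x in blobs(s,(35,40,25),(95,255,255),21,amin=8,roi=(270,180,370,256))]
P=cloud(s); print('floor',[np.median(P[r-2:r+3,300:340,2]).round(1) for r in (195,205,215,225,235)])
E
```

```text
(array([320., 255.]), array([426.3, -10.4]), array([  9.4, 246.5]), 91.7)
(array([292., 250.]), array([441.6,  62.7]), array([23.9, 74.8]), 89.8)
(array([356., 247.]), array([ 446.3, -105.2]), array([23.8, 32. ]), 89.8)
(array([330., 249.]), array([444.9, -35.6]), array([25.1, 74.8]), 92.3)
floor [np.float64(9.5), np.float64(9.3), np.float64(9.3), np.float64(9.3), np.float64(9.3)]
```

View pics/end.png

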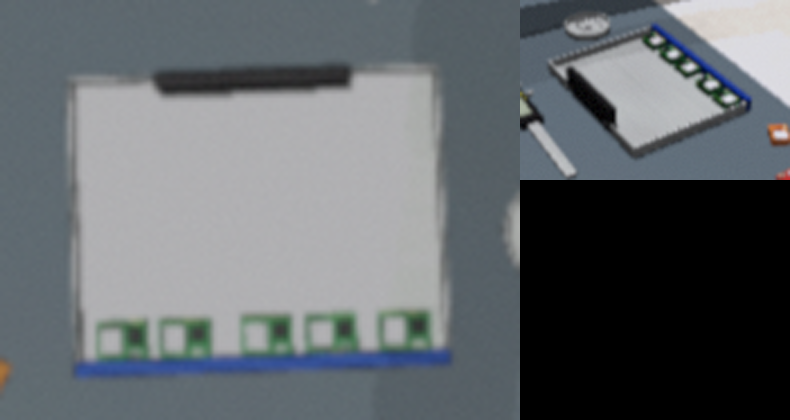

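All five modules sit square against the fence along the bottom, at about (122,338) to (405,330). The tray is flat and where it was.

```bash
python3 -c "
from cell import robot
print(robot.job_done())"
```

```text
the job is handed in; nothing more can be done
None
```

The job is handed in at about 19 s: all five modules lie in a single row with their long sides flat against the fence, and the tray was lowered gently to stand flat about where it was.

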